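# Wash the paint pot and draw the telescoping brush clear

## Robot

A 7-joint arm with a two-finger parallel gripper is mounted at the origin on a cart in front of the work surface, level with it; the furniture and walls round the work are solid. World frame = base frame: x ahead of the robot, y to its left, z up, the work surface at z = 0. Lengths are in m, angles in rad, forces in N, time in s.
With the tool pointing down it reaches from about 0.4 to 0.85 m from the base axis. Payload 4.5 kg.
Tool frame: the origin (TCP) lies at the very end of the fingers, on their centre line; the grasp point (between the pads) lies 19 mm behind it (r.grip_point_offset is the distance from the TCP to the grasp point, in m); z points along the fingers, y is the line along which they close (so a half turn about z gives the same grasp; the last joint's range is limited). The gripper opens to 88 mm and grips with 3 to 60 N. Pads are 18 mm wide; open, the fingers measure 123 mm over their backs; the gripper's body (75 mm by 187 mm) begins 45 mm behind the grasp point.
Start: joints at [1.167, 0.689, -0.195, 1.565, 0.157, 0.902, -0.215], TCP at [0.265, -0.566, 0.239] pointing down, gripper open.
Joint ranges: [-3.01, 3.01], [-0.46, 2.08], [-1.47, 1.51], [0.13, 2.56], [-1, 4.14], [0.04, 2.09], [-2.66, 2.66]. Speed limits (rad/s): [2.57, 2.57, 3.14, 3.14, 3.14, 3.14, 3.14].

## Interface

Orientations are given as a unit quaternion [x, y, z, w].
In Python, from plant import r gives the robot as it stands.
- The arm moves only by the tool carry_out, never from a script. Its argument "rows" is a list of rows, each a list of 3 entries, a list of its own where there are three numbers: the shift along the tool's x, y, z in cm, then the turn, a rotation vector about the tool's x, y, z in degrees, then the closure, from 0 (fully open) to 1 (shut). A call has 1 to 12 rows; each row is the pose to reach, as a shift and turn from the pose commanded when the call began, along the tool's axes at that moment; what a row does not reach only later rows make up. A row lasts 1/10 s, in which the tool goes at most 50 mm and 8.59 degrees, less where a joint would pass 70% of its speed; a pose out of reach is approached as far as the arm can. A call with a gripper value outside its range is refused whole. The fingers move at their own pace and stop on an object; "newtons" is the grip in N (left out, the last holds). Time passes only in rows, so rows that repeat a pose let the fingers close. It gives the time, the measured TCP pose, the force, the opening and the grip force at its end, in the units of the state.
- r.get_state(): the state, without advancing time (a new reading comes with each control period).
- r.snapshot(name): name is "side" or "top"; returns a dict with "image" (420x560x3 uint8, red, green, blue), "fx", "fy", "cx", "cy" (pixels), "dist_coeffs" ([k1, k2, p1, p2, k3] as OpenCV has them; the pictures are not rectified), "pose" (4x4, takes a point from camera to world coordinates). Camera axes: x right, y up, looking along -z (the intrinsics and any distortion apply to the point x, -y, -z); pixel columns grow to the right and rows downward; lengths in m; the calibration is good to about 2 mm. A picture is of the moment at which its call begins. There is no depth.
- r.finish_job(): hands the job in; it is judged then, once.
The state is a dict: "clock": time; "q": joint angles; "qd": joint speeds; "joint_torque": joint torques, N m; "tool_pos": TCP position; "eef_rot": TCP orientation; "contact_force": force on the tool from outside, world axes, zero at the start; "moment": the same for the moment, N m; "opening": opening from 0.0 (shut) to 1.0 (fully open); "finger_force": force on a finger pad.
Only numpy, scipy, OpenCV 4.12 (cv2) and the standard library are available. Lean on these libraries where they do the work, as an engineer would, in place of code of your own. Each camera call takes 0.05 s, during which the arm holds its last target. There are 200 camera calls.

## Task

Without touching the red button, take the black grip of the brush stand and work the brush up to its first stop and right down again inside the red pot, twice over. Then squeeze the red button in, pull the telescope up to its second stop so that the brush is out of the pot, and keep holding it there, button in: the program finishes while holding. Leave the pot standing where it is and do not disturb the other things.

Things in the scene. Friction and masses are not known exactly. Their poses are not given: they have to be found in the camera images.
- wash_stand: Fixed stand: grey base plate 125 (x) x 245 (y) x 8 mm with a vertical telescoping column. Origin on the column's axis at the surface; the red button looks to -x, the pot stands to +y. Outer tube up to z 112 mm, then a grey lock collar 36x32 mm to z 134. At rest a dark cross arm (14 mm wide) runs from the rod in +y, top at z 151-153, the brush hanging 115 mm out. Sections slide only vertically.
- grip: Black upright block on top of the column, the place to take hold: 28x28 mm, 56 mm tall, flat grey cap 3 mm proud. Origin at its centre, 183 mm over the surface at rest; axes as the stand's. Plain sides: +y, -y (ribbed) and +x; the red button sticks out of -x. One piece with cross arm and brush; rises by the sum of the two sections' travel (105 mm). About 0.4 kg, 5 to 6 N to raise.
- button_cap: Red release button in the grip's -x face: 17 mm wide, 26 mm tall, its middle 7 mm above the grip's centre, 8 mm proud; grip and button measure 36 mm along x (30 with it fully in). Origin on the column's axis at the button's mid-height (22 mm behind its face), moving with it. Spring 2.3 N to 5.8 N fully in. Squeezing along x, one finger on it and one on the +x face, holds it in.
- lower_section (a joint): How far the lower section is out of the outer tube, m: 0 down, 0.050 at its end, the FIRST stop. It needs no button and falls back under its own weight.
- upper_section (a joint): How far the upper section is out of the lower one, m: 0 in, 0.055 at its end; with both sections fully out the telescope is at its SECOND stop. A catch locks it at 0 (1 mm of play) unless the button is in by 4 mm or more. When pulled, the lower section comes out first. Nothing holds it out: let go, it sinks back.
- release_button (a joint): Travel of the red button, m: 0 out, 0.006 fully in.
- brush_tip (a point): Lowest point of the brush, on its axis: blue core with white bristle rings, 50 mm tall, 52 mm across. 30 mm above the surface at rest, 135 mm with both sections fully out.
- wash_pot: Red plastic paint pot standing loose on the base plate round the brush, 108 mm across at the rim, 118 mm tall, open at the top, 0.35 kg; origin at the centre of its underside, 8 mm over the surface; its rim is 126 mm over the surface.
- filler: Bystander: round white filler tub with lid, 66 mm across, 41 mm high; origin at the centre of its underside.
- screws: Bystander: small orange and white screw box, 52x90x32 mm; origin at the centre of its underside.
- block: Bystander: light wooden block, 44x85x38 mm; origin at the centre of its underside.
- measure: Bystander: yellow tape measure, 65x68x35 mm; origin at the centre of its underside.
Not all that is in view belongs to the job. What is shaped like the wash_pot but purple is not meant.

How it is judged:
On the way, in this order (a step that is already met when the one before it is completed fails the run):
1. First stroke up: the grip is held and the lower section drawn out by more than 42 of its 50 mm, the upper section locked (out by less than 6 mm) and the button not pressed (less than 2 mm) (value of joint lower_section above 0.042 m and value of joint upper_section below 0.006 m and value of joint release_button below 0.002 m and contact force between the fingers and grip above 0.5 N), for 0.05 s.
2. First stroke down: the lower section is within 8 mm of fully down, upper section locked, button not pressed (value of joint lower_section below 0.008 m and value of joint upper_section below 0.006 m and value of joint release_button below 0.002 m), for 0.05 s.
3. Second stroke up, as the first (all of step 1), for 0.05 s.
4. Second stroke down, as the first (all of step 2), for 0.05 s.
At the end, for the whole second after the job is handed in: The fingers hold the grip with the button pressed in (over 4.5 of 6 mm, over 1 N on each side); the lower section is out by more than 47 of 50 mm and the upper one by more than 52 of 55 mm, so the brush is clear above the pot's rim; all is still (under 20 mm/s) and the pot stands upright (value of joint lower_section above 0.047 m and value of joint upper_section above 0.052 m and value of joint release_button above 0.0045 m and contact force between the fingers and grip above 1 N and contact force between the fingers and button_cap above 1 N and linear speed of grip below 0.02 m/s and angle between wash_pot's own z axis and vertical below 0.1 rad); the arm keeps its last pose, push and grip.
It fails at once if the pot is moved more than 20 mm or tipped (distance of wash_pot from where it was at the start of the episode above 0.02 m or angle between wash_pot's own z axis and vertical above 0.25 rad).
It fails at once if another thing is moved more than 25 mm (distance of any of filler, screws, block, measure from where it was at the start of the episode above 0.025 m).
It also fails if it takes over 48 s, if anything falls off the work surface, if the arm or the gripper's body presses on something with over 40 N, if the wrist force passes 120 N, or if a joint passes its speed limit or range.

## Working session

There is one attempt and no reset: what is moved stays moved. The work goes in short steps, Python scripts to look and compute and a tool call to move; the robot and the scene stay as the last step left them, time stands still between calls to the robot, and variables do not carry over. Pictures are saved under pics/ and viewed, at most 10 in all, crops included, and the job is handed in when it is done.

Besides the shell and the picture viewer there is one more tool, called after ">>>" by a JSON object that holds its "api" and its "payload". carry_out: Moves the arm, as the interface text tells. Its arguments: {"type":"object","properties":{"rows":{"type":"array"},"newtons":{"type":"number"}},"required":["rows"]}

```bash
mkdir -p pics
python3 - <<'E'
from plant import r
import cv2,pickle
for n in ("side","top"):
    s=r.snapshot(n); pickle.dump(s,open(n+".pkl","wb"))
    cv2.imwrite(f"pics/{n}0.png",s["image"][:,:,::-1]); print(n,s["fx"],s["pose"].round(3).tolist() if hasattr(s["pose"],"round") else s["pose"])
st=r.get_state();print(st)
E
```

```text
side 469.4577261855443 [[-0.94, 0.219, -0.263, 0.265], [-0.342, -0.639, 0.689, 0.89], [-0.017, 0.737, 0.675, 0.957], [0.0, 0.0, 0.0, 1.0]]
top 477.835127467935 [[0.003, 0.919, -0.395, 0.101], [-1.0, 0.002, -0.005, 0.022], [-0.004, 0.395, 0.919, 1.321], [0.0, 0.0, 0.0, 1.0]]
{'clock': 0.1, 'q': array([ 1.16675987,  0.68986932, -0.19452434,  1.56618696,  0.15729608,
        0.90253212, -0.21508664]), 'qd': array([ 0.00116697, -0.00234123, -0.00111939, -0.001714  ,  0.0001401 ,
       -0.00071687,  0.00152096]), 'joint_torque': array([-2.67197916e-03, -5.28492987e+01, -1.27159372e+00, -1.53834933e+01,
       -5.26230270e-02,  1.94629363e-03,  2.89759794e-05]), 'tool_pos': array([ 0.26471816, -0.56556526,  0.23802371]), 'eef_rot': array([ 9.76123516e-01,  2.17214725e-01, -2.31039462e-04, -7.68722297e-04]), 'contact_force': array([-0.38348383,  0.66892743, -0.53782612]), 'moment': array([-0.0432455 ,  0.00779008, -0.00119142]), 'finger_force': 0.0, 'opening': 1.0007242851137068}
```

View pics/side0.png

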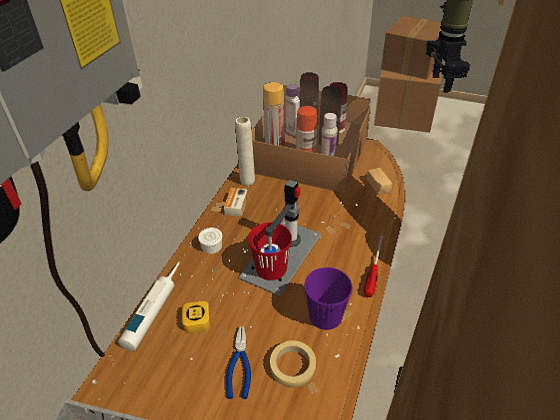

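View pics/top0.png

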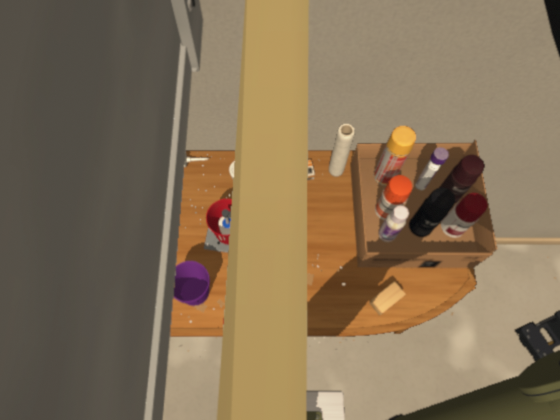

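The side view shows the grip near (292,190), with the red button looking right (-x), the red pot near (270,250) and the base plate from about (241,275) to (318,235). In the top view an overhead beam (columns 230-308) hides the grip. I'll enlarge the side view next.

```bash
cat > h.py <<'E'
import numpy as np,cv2
def ray(s,u,v):
    K=np.array([[s["fx"],0,s["cx"]],[0,s["fy"],s["cy"]],[0,0,1.]])
    p=cv2.undistortPoints(np.array([[[u,v]]],float),K,np.array(s["dist_coeffs"],float))[0,0]
    P=np.array(s["pose"]); return P[:3,3],P[:3,:3]@np.array([p[0],-p[1],-1])
def onz(s,u,v,z):
    o,d=ray(s,u,v); return o+d*(z-o[2])/d[2]
def proj(s,X):
    K=np.array([[s["fx"],0,s["cx"]],[0,s["fy"],s["cy"]],[0,0,1.]])
    P=np.linalg.inv(np.array(s["pose"])); c=(P[:3,:3]@np.array(X).T).T+P[:3,3]
    c=c*[1,-1,-1]
    return cv2.projectPoints(c.reshape(-1,1,3),np.zeros(3),np.zeros(3),K,np.array(s["dist_coeffs"],float))[0][:,0]
def crop(s,u0,v0,w,h,k,name):
    im=s["image"][v0:v0+h,u0:u0+w,::-1]
    cv2.imwrite(name,cv2.resize(im,None,fx=k,fy=k,interpolation=cv2.INTER_CUBIC))
E
python3 - <<'E'
import pickle;from h import *
s=pickle.load(open("side.pkl","rb"))
crop(s,225,165,110,135,4.4,"pics/c1.png")
E
```

```text
(no output)
```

View pics/c1.png

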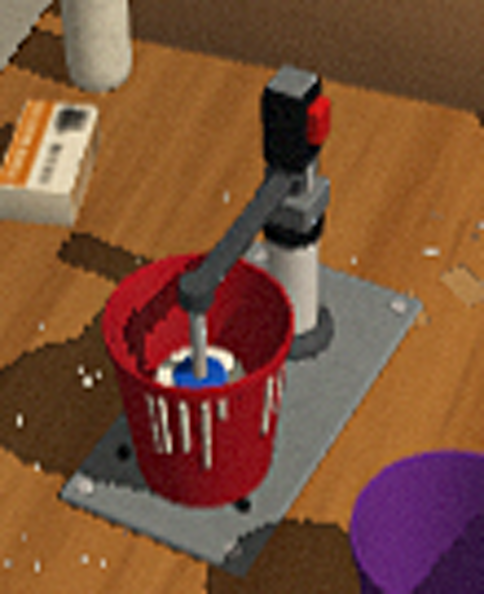

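Crop c1 (×4.4) shows the cap centre at (293,80), plate corners at (63,497), (240,575) and (420,303), the brush arm end at (197,290), and the button at (318,120).

Run:
```python
import pickle;from h import *
s=pickle.load(open("side.pkl","rb"))
f=lambda a,b,z:onz(s,225+a/4.4,165+b/4.4,z)
cap=f(293,80,.214);A=f(63,497,.008);B=f(240,575,.008);C=f(420,303,.008);t=f(197,282,.155)
rim=[f(104,318,.126),f(296,318,.126)]
for n,v in dict(cap=cap,A=A,B=B,C=C,t=t,rl=rim[0],rr=rim[1],AB=B-A,BC=C-B,tc=t-cap).items(): print(n,v.round(3),round(float(np.linalg.norm(v[:2])),3))
for d in (B-A,C-B,t-cap): print(np.degrees(np.arctan2(d[1],d[0])))
print("capcorners",[f(a,b,.214).round(4) for a,b in ((264,86),(287,66),(322,75),(302,97))])
from scipy.spatial.transform import Rotation as R
from plant import r
st=r.get_state();print(R.from_quat(st["eef_rot"]).as_matrix().round(3))
```

```text
cap [0.561 0.033 0.214] 0.562
A [0.645 0.204 0.008] 0.677
B [0.527 0.222 0.008] 0.572
C [ 0.492 -0.018  0.008] 0.493
t [0.577 0.147 0.155] 0.596
rl [0.628 0.164 0.126] 0.649
rr [0.526 0.129 0.126] 0.542
AB [-0.118  0.019  0.   ] 0.119
BC [-0.035 -0.241 -0.   ] 0.243
tc [ 0.016  0.114 -0.059] 0.116
170.9268714449324
-98.30201391922687
81.80516640871468
capcorners [array([0.5746, 0.0429, 0.214 ]), array([0.5682, 0.0217, 0.214 ]), array([0.5467, 0.023 , 0.214 ]), array([0.5512, 0.0451, 0.214 ])]
[[ 0.906  0.424 -0.001]
 [ 0.424 -0.906  0.001]
 [-0.    -0.002 -1.   ]]
```

Run:
```python
import pickle;from h import *
s=pickle.load(open("side.pkl","rb"));t=pickle.load(open("top.pkl","rb"))
for z in (.55,.6,.65,.7,.8,.9):
    e=[onz(t,u,v,z) for u,v in ((245,10),(308,10),(235,200),(307,200),(222,410),(306,410),(190,60),(160,380))]
    print(z,[tuple(x[:2].round(2)) for x in e],proj(s,e).round(0).astype(int).tolist())
for n,(u,v) in dict(boxNL=(357,262),boxNR=(490,250),boxFL=(358,145),roll=(345,130)).items(): print(n,onz(t,u,v,.1).round(2),onz(t,u,v,.25).round(2))
# bottle tops triangulate: (top px, side px)
for n,a,b in (("yellow",(403,135),(273,88)),("red",(397,185),(307,113)),("black",(468,168),(332,92)),("roll",(346,130),(243,121)),("boxcorner",(358,258),(352,160)),("boxcorner2",(358,148),(257,137))):
    o1,d1=ray(t,*a);o2,d2=ray(s,*b)
    k=np.linalg.lstsq(np.c_[d1,-d2],o2-o1,rcond=None)[0]
    print(n,(o1+d1*k[0]).round(3),(o2+d2*k[1]).round(3))
```

```text
0.55 [(np.float64(0.88), np.float64(0.08)), (np.float64(0.88), np.float64(-0.05)), (np.float64(0.44), np.float64(0.09)), (np.float64(0.44), np.float64(-0.04)), (np.float64(0.1), np.float64(0.09)), (np.float64(0.1), np.float64(-0.03)), (np.float64(0.75), np.float64(0.19)), (np.float64(0.14), np.float64(0.19))] [[143, 44], [174, 22], [342, 75], [357, 48], [536, 107], [532, 75], [171, 75], [510, 132]]
0.6 [(np.float64(0.83), np.float64(0.08)), (np.float64(0.83), np.float64(-0.05)), (np.float64(0.42), np.float64(0.08)), (np.float64(0.42), np.float64(-0.04)), (np.float64(0.1), np.float64(0.09)), (np.float64(0.1), np.float64(-0.03)), (np.float64(0.71), np.float64(0.18)), (np.float64(0.14), np.float64(0.18))] [[160, 23], [189, 3], [357, 50], [370, 26], [546, 79], [542, 50], [190, 50], [522, 101]]
0.65 [(np.float64(0.78), np.float64(0.07)), (np.float64(0.78), np.float64(-0.04)), (np.float64(0.4), np.float64(0.08)), (np.float64(0.4), np.float64(-0.03)), (np.float64(0.1), np.float64(0.09)), (np.float64(0.1), np.float64(-0.02)), (np.float64(0.66), np.float64(0.17)), (np.float64(0.14), np.float6
[... 1123 characters left out ...]
.float64(-0.01)), (np.float64(0.45), np.float64(0.11)), (np.float64(0.13), np.float64(0.11))] [[308, -158], [322, -161], [474, -153], [476, -157], [623, -145], [614, -149], [345, -153], [611, -142]]
boxNL [ 0.46 -0.2   0.1 ] [ 0.42 -0.18  0.25]
boxNR [ 0.5  -0.55  0.1 ] [ 0.45 -0.48  0.25]
boxFL [ 0.82 -0.23  0.1 ] [ 0.73 -0.2   0.25]
roll [ 0.87 -0.2   0.1 ] [ 0.77 -0.17  0.25]
yellow [ 0.742 -0.309  0.276] [ 0.738 -0.309  0.273]
red [ 0.631 -0.297  0.218] [ 0.625 -0.297  0.215]
black [ 0.665 -0.47   0.244] [ 0.593 -0.466  0.204]
roll [ 0.786 -0.174  0.231] [ 0.781 -0.175  0.228]
boxcorner [ 0.458 -0.197  0.15 ] [ 0.457 -0.197  0.15 ]
boxcorner2 [ 0.773 -0.217  0.158] [ 0.759 -0.218  0.15 ]
```

>>> {"api": "carry_out", "payload": {"rows": [[[0, 0, -3], [0, 0, 0], 0], [[0, 0, -6], [0, 0, 5], 0], [[0, 0, -9], [0, 0, 10], 0], [[0, 0, -9], [0, 0, 10], 0]]}}

```text
clock: 0.5
tool_pos: [0.2662, -0.5679, 0.3328]
eef_rot: [0.991, 0.13, 0.001, 0.004]
contact_force: [-0.5, -0.7, 0.5]
opening: 1.001
finger_force: 0.0
```

Run:
```python
from plant import r
import numpy as np
st=r.get_state();print({k:np.round(v,3).tolist() for k,v in st.items()})
# planar fit: r=L1 s(q2)+L2 s(q2+q4); z=h+L1 c(q2)+L2 c(q2+q4)
a=[((0.6899,1.5662),(.26472,-.56557,.23802)),((st["q"][1],st["q"][3]),st["tool_pos"])]
M=[];b=[]
for (q2,q4),p in a:
    M+= [[np.sin(q2),np.sin(q2+q4),0],[np.cos(q2),np.cos(q2+q4),1]]; b+=[np.hypot(p[0],p[1]),p[2]]
print(np.linalg.lstsq(np.array(M),np.array(b),rcond=None))
```

```text
{'clock': 0.5, 'q': [1.143, 0.596, -0.153, 1.439, 0.096, 1.106, -0.336], 'qd': [0.006, 0.043, -0.012, 0.078, 0.017, -0.047, 0.049], 'joint_torque': [0.044, -50.439, -0.468, -17.493, -0.171, 0.43, -0.375], 'tool_pos': [0.266, -0.568, 0.333], 'eef_rot': [0.991, 0.13, 0.001, 0.004], 'contact_force': [-0.516, -0.712, 0.521], 'moment': [0.035, 0.084, 0.014], 'finger_force': 0.0, 'opening': 1.001}
(array([0.54697104, 0.35750883, 0.04124274]), array([3.33068149e-06]), np.int32(3), array([1.96690553, 1.45803012, 0.0736942 ]))
```

>>> {"api": "carry_out", "payload": {"rows": [[[2.5, -3, 0], [0, 0, 3], 0], [[5, -6, 0], [0, 0, 6], 0], [[8, -9.5, 0], [0, 0, 9], 0], [[11, -13, 0], [0, 0, 12], 0], [[14, -16.5, 0], [0, 0, 15], 0], [[17, -20, 0], [0, 0, 18], 0], [[20, -24, 0], [0, 0, 21], 0], [[22, -26, 0], [0, 0, 23.4], 0], [[23, -27, 0], [0, 0, 23.4], 0]]}}

```text
clock: 1.4
tool_pos: [0.4177, -0.2418, 0.328]
eef_rot: [0.998, -0.07, -0.001, -0.001]
contact_force: [0.4, -0.7, -0.4]
opening: 0.997
finger_force: 0.0
```

Run:
```python
from plant import r
import numpy as np,cv2
st=r.get_state();print({k:np.round(v,3).tolist() for k,v in st.items()})
s=r.snapshot("top");cv2.imwrite("pics/top1.png",s["image"][:,:,::-1])
```

```text
{'clock': 1.4, 'q': [0.49, 0.386, -0.087, 1.857, 0.04, 0.903, -1.326], 'qd': [-0.236, 0.002, 0.011, -0.001, 0.028, -0.001, -0.258], 'joint_torque': [0.218, -38.138, -0.369, -15.366, -0.175, -0.042, -0.085], 'tool_pos': [0.418, -0.242, 0.328], 'eef_rot': [0.998, -0.07, -0.001, -0.001], 'contact_force': [0.374, -0.67, -0.405], 'moment': [0.02, 0.019, -0.04], 'finger_force': 0.0, 'opening': 0.997}
```

View pics/top1.png

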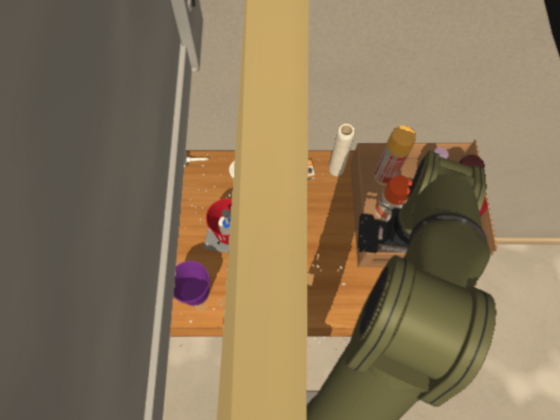

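The elbow at (430,320) is visible to the right of the beam. The upper arm at (310,400) is cut off by the beam's edge, so it passes beneath the beam. I'll go on gently and watch the torques.

>>> {"api": "carry_out", "payload": {"rows": [[[1, -2.3, 0], [0, 0, 0], 0], [[2, -4.6, 0], [0, 0, 0], 0], [[3, -7, 0], [0, 0, 0], 0], [[4, -9.2, 0], [0, 0, 0], 0], [[5, -11.5, 0], [0, 0, 0], 0], [[6, -13.5, 0], [0, 0, 0], 0]]}}

```text
clock: 2.05
tool_pos: [0.4955, -0.1203, 0.3279]
eef_rot: [0.997, -0.072, -0.001, 0.0]
contact_force: [0.7, -0.4, 0.1]
opening: 1.004
finger_force: 0.0
```

Run:
```python
from plant import r
import numpy as np,cv2
st=r.get_state();print({k:np.round(v,3).tolist() for k,v in st.items()})
s=r.snapshot("top");cv2.imwrite("pics/top2.png",s["image"][:,:,::-1])
```

```text
{'clock': 2.05, 'q': [0.215, 0.426, -0.102, 1.784, 0.053, 0.936, -1.625], 'qd': [-0.392, 0.114, -0.009, -0.212, 0.021, 0.095, -0.407], 'joint_torque': [1.731, -41.22, -0.164, -15.453, -0.05, -0.132, 0.389], 'tool_pos': [0.495, -0.12, 0.328], 'eef_rot': [0.997, -0.072, -0.001, 0.0], 'contact_force': [0.668, -0.371, 0.081], 'moment': [0.019, -0.006, -0.01], 'finger_force': 0.0, 'opening': 1.004}
```

View pics/top2.png

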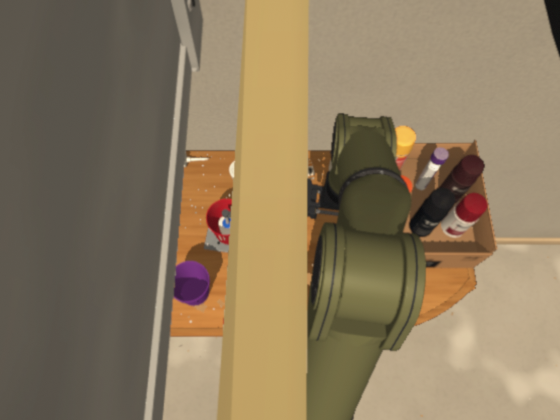

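The elbow at (370,285) is now next to the beam's right edge. I'll take small steps and check the torque after each.

>>> {"api": "carry_out", "payload": {"rows": [[[0.5, -1, 0], [0, 0, 0], 0], [[0.8, -2, 0], [0, 0, 0], 0], [[1.2, -3, 0], [0, 0, 0], 0], [[1.6, -4, 0], [0, 0, 0], 0], [[2, -5, 0], [0, 0, 0], 0], [[2, -5, 0], [0, 0, 0], 0]]}}

```text
clock: 2.7
tool_pos: [0.5236, -0.0721, 0.3287]
eef_rot: [0.997, -0.071, 0.0, -0.0]
contact_force: [-0.1, -0.8, -0.1]
opening: 1.0
finger_force: 0.0
```

Run:
```python
from plant import r
import numpy as np,cv2
st=r.get_state();print({k:np.round(v,3).tolist() for k,v in st.items()})
s=r.snapshot("top");cv2.imwrite("pics/top3.png",s["image"][:,:,::-1])
```

```text
{'clock': 2.7, 'q': [0.119, 0.451, -0.107, 1.734, 0.056, 0.959, -1.722], 'qd': [0.02, -0.008, 0.025, 0.02, 0.009, 0.005, 0.019], 'joint_torque': [0.075, -41.82, 0.075, -16.39, 0.019, -0.078, -0.133], 'tool_pos': [0.524, -0.072, 0.329], 'eef_rot': [0.997, -0.071, 0.0, -0.0], 'contact_force': [-0.094, -0.804, -0.07], 'moment': [0.038, -0.003, 0.045], 'finger_force': 0.0, 'opening': 1.0}
```

View pics/top3.png

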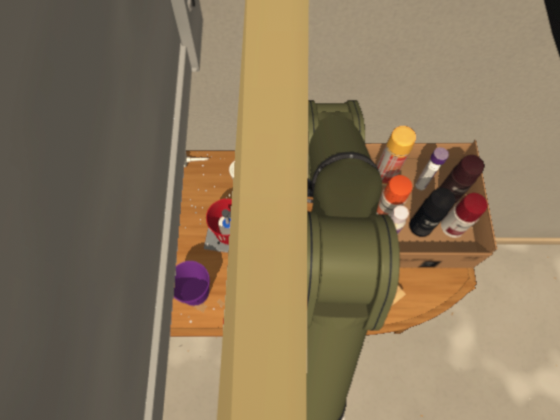

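The elbow is now partly hidden under the beam (left edge behind column 307) with no torque change, so it clears. Next I go above the grip.

>>> {"api": "carry_out", "payload": {"rows": [[[0.4, -2, 0], [0, 0, 0], 0], [[0.8, -4, 0], [0, 0, 0], 0], [[1.2, -6, 0], [0, 0, 0], 0], [[1.6, -8, 0], [0, 0, 0], 0], [[2, -10, 0], [0, 0, 0], 0], [[2.2, -10.9, 0], [0, 0, 0], 0], [[2.2, -10.9, 2], [0, 0, 0], 0], [[2.2, -10.9, 4.5], [0, 0, 0], 0], [[2.2, -10.9, 7], [0, 0, 0], 0], [[2.2, -10.9, 8], [0, 0, 0], 0], [[2.2, -10.9, 8], [0, 0, 0], 0]]}}

```text
clock: 3.85
tool_pos: [0.5593, 0.0297, 0.2476]
eef_rot: [0.997, -0.073, -0.001, 0.001]
contact_force: [0.4, 0.4, 0.4]
opening: 1.001
finger_force: 0.0
```

Run:
```python
from plant import r
from h import *
import pickle
st=r.get_state();print({k:np.round(v,3).tolist() for k,v in st.items()})
s=r.snapshot("side");pickle.dump(s,open("side2.pkl","wb"))
crop(s,235,90,120,160,3.7,"pics/c2.png")
```

```text
{'clock': 3.85, 'q': [-0.073, 0.59, -0.103, 1.754, 0.08, 0.805, -1.932], 'qd': [-0.001, -0.033, -0.006, -0.041, -0.003, 0.018, 0.002], 'joint_torque': [-0.034, -46.026, -0.02, -13.94, 0.04, -0.249, -0.016], 'tool_pos': [0.559, 0.03, 0.248], 'eef_rot': [0.997, -0.073, -0.001, 0.001], 'contact_force': [0.416, 0.447, 0.442], 'moment': [0.088, 0.065, 0.009], 'finger_force': 0.0, 'opening': 1.001}
```

View pics/c2.png

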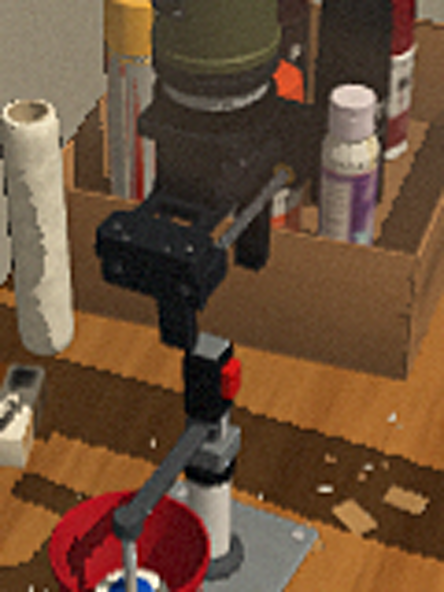

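The fingers straddle the grip: near fingertip at (178,340), far fingertip at (252,262), cap centre at about (212,349) in the crop.

Run:
```python
import pickle;from h import *
s=pickle.load(open("side2.pkl","rb"))
f=lambda a,b,z:onz(s,235+a/3.7,90+b/3.7,z)
print("cap",f(212,349,.214)); print("mid",f(215,301,.2476),"near",f(178,340,.2476),"far",f(252,262,.2476))
T=np.array([.5593,.0297,.2476]);y=np.array([.144,.989,0])
print((proj(s,[T,T+y*.053,T-y*.053])-[235,90])*3.7)
```

```text
cap [0.55774352 0.03620045 0.214     ]
mid [0.55884092 0.02688314 0.2476    ] near [0.56823419 0.07327359 0.2476    ] far [ 0.54893724 -0.02205008  0.2476    ]
[[212.96715958 303.34366918]
 [175.25236247 348.65930195]
 [248.4861549  260.67429646]]
```

>>> {"api": "carry_out", "payload": {"rows": [[[0, -0.4, 2], [0, 0, 0], 0], [[0, -0.4, 4.5], [0, 0, 0], 0], [[0, -0.4, 6.5], [0, 0, 0], 0], [[0, -0.4, 7.9], [0, 0, 0], 0], [[0, -0.4, 7.9], [0, 0, 0], 0], [[0, -0.4, 7.9], [0, 0, 0], 1], [[0, -0.4, 7.9], [0, 0, 0], 1], [[0, -0.4, 7.9], [0, 0, 0], 1], [[0, -0.4, 7.9], [0, 0, 0], 1], [[0, -0.4, 7.9], [0, 0, 0], 1], [[0, -0.4, 7.9], [0, 0, 0], 1]], "newtons": 25}}

```text
clock: 5.0
tool_pos: [0.5609, 0.0346, 0.1699]
eef_rot: [0.997, -0.072, 0.0, 0.0]
contact_force: [0.4, 0.5, -0.9]
opening: 0.481
finger_force: 0.0
```

>>> {"api": "carry_out", "payload": {"rows": [[[0, 0, 0], [0, 0, 0], 1], [[0, 0, 0], [0, 0, 0], 1], [[0, 0, 0], [0, 0, 0], 1], [[0, 0, 0], [0, 0, 0], 1], [[0, 0, 0], [0, 0, 0], 1]]}}

```text
clock: 5.5
tool_pos: [0.5607, 0.0338, 0.1698]
eef_rot: [0.997, -0.073, -0.0, 0.001]
contact_force: [-1.0, -2.4, 1.1]
opening: 0.314
finger_force: 24.9
```

>>> {"api": "carry_out", "payload": {"rows": [[[0, 0, -1], [0, 0, 0], 1], [[0, 0, -2], [0, 0, 0], 1], [[0, 0, -3], [0, 0, 0], 1], [[0, 0, -4], [0, 0, 0], 1], [[0, 0, -4.7], [0, 0, 0], 1], [[0, 0, -4.7], [0, 0, 0], 1], [[0, 0, -4.7], [0, 0, 0], 1]]}}

```text
clock: 6.2
tool_pos: [0.5606, 0.0339, 0.2173]
eef_rot: [0.997, -0.073, 0.0, 0.0]
contact_force: [0.3, -4.5, -3.5]
opening: 0.318
finger_force: 24.9
```

Run:
```python
from plant import r
from h import *
import pickle
st=r.get_state();print({k:np.round(st[k],3).tolist() for k in ("joint_torque","contact_force","tool_pos")})
s=r.snapshot("side");pickle.dump(s,open("side3.pkl","wb"))
crop(s,225,90,130,200,3,"pics/c3.png")
```

```text
{'joint_torque': [-2.868, -50.183, -2.732, -14.3, -1.089, -0.34, 0.015], 'contact_force': [0.255, -4.52, -3.52], 'tool_pos': [0.561, 0.034, 0.217]}
```

View pics/c3.png

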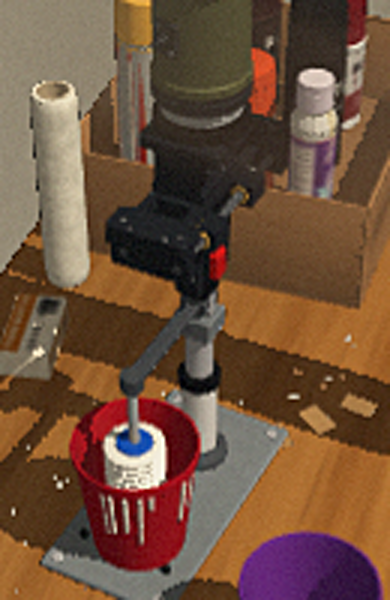

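The grip is up about 47 mm, the brush has risen inside the pot, and the pot still stands. Down now, then up and down once more.

>>> {"api": "carry_out", "payload": {"rows": [[[0, 0.1, 1], [0, 0, 0], 1], [[0, 0.1, 2], [0, 0, 0], 1], [[0, 0.2, 3], [0, 0, 0], 1], [[0, 0.2, 4], [0, 0, 0], 1], [[0, 0.2, 4.6], [0, 0, 0], 1], [[0, 0.2, 4.6], [0, 0, 0], 1], [[0, 0.2, 4.6], [0, 0, 0], 1], [[0, 0.2, 4.6], [0, 0, 0], 1]]}}

```text
clock: 7.05
tool_pos: [0.5606, 0.0334, 0.1706]
eef_rot: [0.997, -0.072, 0.0, -0.0]
contact_force: [0.1, 0.5, -3.1]
opening: 0.314
finger_force: 25.1
```

>>> {"api": "carry_out", "payload": {"rows": [[[0, 0, -1], [0, 0, 0], 1], [[0, 0, -2], [0, 0, 0], 1], [[0, 0, -3], [0, 0, 0], 1], [[0, 0, -4], [0, 0, 0], 1], [[0, 0, -4.7], [0, 0, 0], 1], [[0, 0, -4.7], [0, 0, 0], 1], [[0, 0, -4.7], [0, 0, 0], 1], [[0, 0, -4.7], [0, 0, 0], 1]]}}

```text
clock: 7.85
tool_pos: [0.5606, 0.0333, 0.2176]
eef_rot: [0.997, -0.072, 0.0, -0.0]
contact_force: [1.0, 4.4, -3.1]
opening: 0.319
finger_force: 25.0
```

>>> {"api": "carry_out", "payload": {"rows": [[[0, 0, 1], [0, 0, 0], 1], [[0, 0, 2], [0, 0, 0], 1], [[0, 0, 3], [0, 0, 0], 1], [[0, 0, 4], [0, 0, 0], 1], [[0, 0, 4.7], [0, 0, 0], 1], [[0, 0, 4.7], [0, 0, 0], 1], [[0, 0, 4.7], [0, 0, 0], 1], [[0, 0, 4.7], [0, 0, 0], 1]]}}

```text
clock: 8.65
tool_pos: [0.5606, 0.0331, 0.1699]
eef_rot: [0.997, -0.072, -0.0, -0.0]
contact_force: [0.6, 5.5, -4.2]
opening: 0.318
finger_force: 25.0
```

>>> {"api": "carry_out", "payload": {"rows": [[[0, 0, 0], [0, 0, 0], 0], [[0, 0, 0], [0, 0, 0], 0], [[0, 0, 0], [0, 0, 0], 0], [[0, 0, 0], [0, 0, 0], 0], [[0, 0, 0], [0, 0, 0], 0], [[0, 0, 0], [0, 0, -8], 0], [[0, 0, 0], [0, 0, -16], 0], [[0, 0, 0], [0, 0, -24], 0], [[0, 0, 0], [0, 0, -32], 0], [[0, 0, 0], [0, 0, -40], 0], [[0, 0, 0], [0, 0, -40], 0]]}}

```text
clock: 9.75
tool_pos: [0.5605, 0.0323, 0.1707]
eef_rot: [0.962, 0.273, -0.0, -0.0]
contact_force: [0.6, 0.5, 1.0]
opening: 1.003
finger_force: 0.0
```

Run:
```python
from plant import r
import numpy as np
st=r.get_state();print({k:np.round(v,3).tolist() for k,v in st.items()})
```

```text
{'clock': 9.75, 'q': [0.036, 0.708, -0.295, 1.824, 0.314, 0.656, -1.461], 'qd': [-0.018, -0.001, 0.03, -0.0, -0.036, -0.008, -0.086], 'joint_torque': [0.18, -49.427, -2.743, -11.595, 0.23, -0.025, 0.712], 'tool_pos': [0.561, 0.032, 0.171], 'eef_rot': [0.962, 0.273, -0.0, -0.0], 'contact_force': [0.567, 0.455, 0.972], 'moment': [-0.008, 0.02, 0.0], 'finger_force': 0.0, 'opening': 1.003}
```

>>> {"api": "carry_out", "payload": {"rows": [[[0, -0.1, 0], [0, 0, -8], 0], [[0, -0.1, 0], [0, 0, -16], 0], [[0, -0.1, 0], [0, 0, -24], 0], [[0, -0.1, 0], [0, 0, -32], 0], [[0, -0.1, 0], [0, 0, -40], 0], [[0, -0.1, 0], [0, 0, -48], 0], [[0, -0.1, 0], [0, 0, -50], 0], [[0, -0.1, 0], [0, 0, -50], 0], [[0, -0.1, 0], [0, 0, -50], 0]]}}

```text
clock: 10.65
tool_pos: [0.56, 0.0334, 0.1707]
eef_rot: [0.758, 0.653, -0.0, 0.0]
contact_force: [1.3, -0.1, 0.4]
opening: 1.002
finger_force: 0.0
```

Run:
```python
from plant import r
from h import *
import pickle
st=r.get_state();print({k:np.round(v,3).tolist() for k,v in st.items()})
s=r.snapshot("side");pickle.dump(s,open("side4.pkl","wb"))
crop(s,235,110,120,130,4.5,"pics/c4.png")
```

```text
{'clock': 10.65, 'q': [0.175, 0.743, -0.542, 1.817, 0.547, 0.736, -0.816], 'qd': [-0.001, -0.001, -0.001, 0.002, 0.005, 0.002, 0.01], 'joint_torque': [0.149, -49.278, -5.639, -11.373, -0.031, -0.04, -0.003], 'tool_pos': [0.56, 0.033, 0.171], 'eef_rot': [0.758, 0.653, -0.0, 0.0], 'contact_force': [1.29, -0.057, 0.4], 'moment': [-0.046, -0.018, -0.019], 'finger_force': 0.0, 'opening': 1.002}
```

View pics/c4.png

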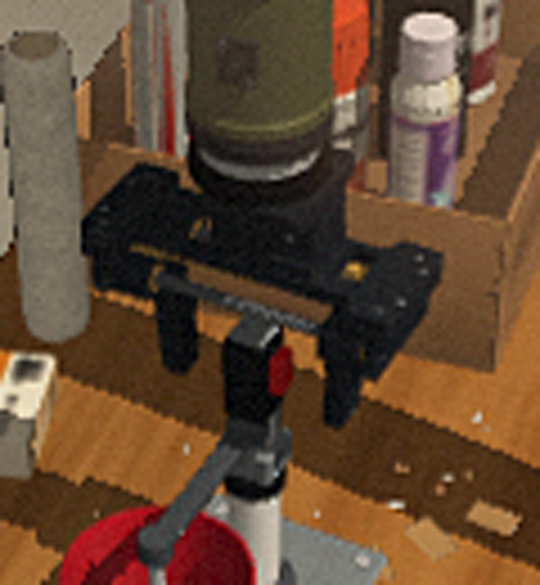

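The fingers straddle the grip along x, with the right-hand finger at (340,420) facing the button at (285,370). I'll close now.

>>> {"api": "carry_out", "payload": {"rows": [[[0, 0, 0], [0, 0, 0], 1], [[0, 0, 0], [0, 0, 0], 1], [[0, 0, 0], [0, 0, 0], 1], [[0, 0, 0], [0, 0, 0], 1], [[0, 0, 0], [0, 0, 0], 1], [[0, 0, 0], [0, 0, 0], 1], [[0, 0, 0], [0, 0, 0], 1], [[0, 0, 0], [0, 0, 0], 1], [[0, 0, 0], [0, 0, 0], 1], [[0, 0, 0], [0, 0, 0], 1], [[0, 0, 0], [0, 0, 0], 1]], "newtons": 30}}

```text
clock: 11.8
tool_pos: [0.5627, 0.0331, 0.171]
eef_rot: [0.757, 0.654, 0.002, 0.001]
contact_force: [6.5, -0.3, -3.1]
opening: 0.317
finger_force: 29.9
```

>>> {"api": "carry_out", "payload": {"rows": [[[0, 0.15, 0], [0, 0, 0], 1], [[0, 0.3, 0], [0, 0, 0], 1], [[0, 0.3, 0], [0, 0, 0], 1], [[0, 0.3, -1], [0, 0, 0], 1], [[0, 0.3, -2], [0, 0, 0], 1], [[0, 0.3, -3], [0, 0, 0], 1], [[0, 0.3, -4], [0, 0, 0], 1], [[0, 0.3, -4.5], [0, 0, 0], 1], [[0, 0.3, -4.5], [0, 0, 0], 1]]}}

```text
clock: 12.7
tool_pos: [0.563, 0.033, 0.2166]
eef_rot: [0.757, 0.654, 0.0, 0.0]
contact_force: [3.7, -0.2, -4.1]
opening: 0.312
finger_force: 29.9
```

>>> {"api": "carry_out", "payload": {"rows": [[[0, 0, -0.5], [0, 0, 0], 1], [[0, 0, -1], [0, 0, 0], 1], [[0, 0, -1.2], [0, 0, 0], 1], [[0, 0, -1.2], [0, 0, 0], 1]]}}

```text
clock: 13.1
tool_pos: [0.563, 0.033, 0.228]
eef_rot: [0.757, 0.654, 0.0, 0.0]
contact_force: [2.6, 0.2, -2.5]
opening: 0.315
finger_force: 29.9
```

>>> {"api": "carry_out", "payload": {"rows": [[[0, 0, -1], [0, 0, 0], 1], [[0, 0, -2], [0, 0, 0], 1], [[0, 0, -3], [0, 0, 0], 1], [[0, 0, -4], [0, 0, 0], 1], [[0, 0, -4.5], [0, 0, 0], 1], [[0, 0, -4.5], [0, 0, 0], 1], [[0, 0, -4.5], [0, 0, 0], 1]]}}

```text
clock: 13.8
tool_pos: [0.5627, 0.0331, 0.2727]
eef_rot: [0.756, 0.654, -0.0, -0.0]
contact_force: [1.7, 0.5, -3.4]
opening: 0.316
finger_force: 29.9
```

>>> {"api": "carry_out", "payload": {"rows": [[[0, 0, -0.1], [0, 0, 0], 1], [[0, 0, -0.2], [0, 0, 0], 1], [[0, 0, -0.2], [0, 0, 0], 1], [[0, 0, -0.2], [0, 0, 0], 1]]}}

```text
clock: 14.2
tool_pos: [0.5628, 0.0331, 0.2745]
eef_rot: [0.756, 0.654, -0.0, -0.0]
contact_force: [1.5, -0.0, -3.4]
opening: 0.315
finger_force: 29.9
```

>>> {"api": "carry_out", "payload": {"rows": [[[0, 0, -0.1], [0, 0, 0], 1], [[0, 0, -0.2], [0, 0, 0], 1], [[0, 0, -0.3], [0, 0, 0], 1], [[0, 0, -0.3], [0, 0, 0], 1], [[0, 0, -0.3], [0, 0, 0], 1]]}}

```text
clock: 14.7
tool_pos: [0.5625, 0.0328, 0.2763]
eef_rot: [0.756, 0.654, -0.001, -0.001]
contact_force: [4.5, 1.4, -20.1]
opening: 0.317
finger_force: 29.8
```

Run:
```python
from plant import r
from h import *
import pickle
st=r.get_state();print({k:np.round(st[k],4).tolist() for k in ("contact_force","tool_pos","opening")})
s=r.snapshot("side");pickle.dump(s,open("side5.pkl","wb"))
crop(s,225,80,130,200,3,"pics/c5.png")
```

```text
{'contact_force': [4.5287, 1.445, -20.0636], 'tool_pos': [0.5625, 0.0328, 0.2763], 'opening': 0.3165}
```

View pics/c5.png

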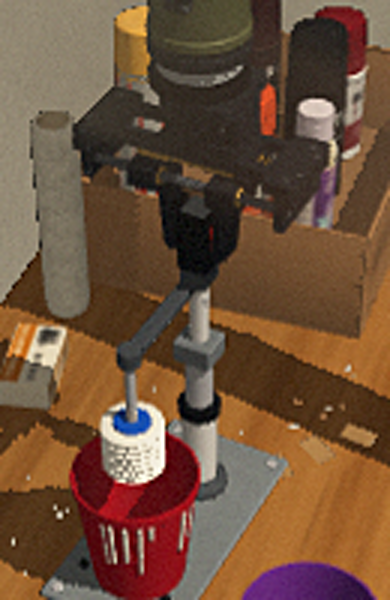

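The brush hangs clear above the pot's rim at (130,440). The second stop was felt as a 20 N pull, and the pot stands. I'll ease the pull a little, settle, then hand in.

>>> {"api": "carry_out", "payload": {"rows": [[[0, 0, 0.1], [0, 0, 0], 1], [[0, 0, 0.1], [0, 0, 0], 1], [[0, 0, 0.1], [0, 0, 0], 1], [[0, 0, 0.1], [0, 0, 0], 1], [[0, 0, 0.1], [0, 0, 0], 1], [[0, 0, 0.1], [0, 0, 0], 1]]}}

```text
clock: 15.35
tool_pos: [0.5626, 0.0329, 0.2763]
eef_rot: [0.756, 0.654, -0.0, -0.0]
contact_force: [3.0, 1.0, -17.9]
opening: 0.315
finger_force: 29.9
```

Run:
```python
from plant import r
import numpy as np
st=r.get_state();print({k:np.round(st[k],4).tolist() for k in ("contact_force","tool_pos","opening","qd")})
if -22<st["contact_force"][2]<-3.5 and st["tool_pos"][2]>.2735: print(r.finish_job())
```

```text
{'contact_force': [3.028, 0.9588, -17.882], 'tool_pos': [0.5626, 0.0329, 0.2763], 'opening': 0.3153, 'qd': [0.0004, -0.0015, -0.0009, -0.0052, 0.0005, -0.0031, 0.0013]}
the job is handed in; nothing more can be done
None
```

I handed in the job: after two strokes with the button untouched, the arm holds the telescope at its second stop with the button squeezed in, the brush clear of the pot and the pot still standing. No verdict came back, and button travel was judged only from the upper section releasing.

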